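Open the specimen jar's push-and-turn cap

ROBOT

A 6-joint arm with a two-finger parallel gripper is mounted at the origin on the work surface. World frame = base frame: x ahead of the robot, y to its left, z up, the work surface at z = 0. Lengths are in mm, angles in rad, forces in N, time in s.
With the tool pointing down it reaches from about 350 to 875 mm from the base axis. Payload 4.2 kg.
Tool frame: the origin (TCP) lies midway between the tips of the shut fingers; the grasp point (between the pads) lies 19 mm behind it; z points along the fingers, y is the line along which they close (so a half turn about z gives the same grasp; the last joint's range is limited). The gripper opens to 85 mm and grips with 20 to 120 N. Pads are 22 mm wide; open, the fingers measure 114 mm over their backs; the gripper's body (76 mm by 85 mm) begins 54 mm behind the grasp point. The pads swing forward as they close: fully open they stand 13 mm farther back than shut.
Start: joints at [1.59, 0.385, 0.008, 0, -1.194, -0.259], TCP at [148.411, 607.102, 231.312] pointing down, gripper open.
Joint ranges: [-3.14, 3.14], [-1.21, 2.06], [-1.07, 1.41], [-3.16, 2.05], [-2.99, -0.16], [-3.1, 3.1]. Speed limits (rad/s): [2.79, 2.79, 3.14, 3.14, 3.14, 3.14].

INTERFACE

Orientations are given as a unit quaternion [x, y, z, w].
In Python, from bench import read_state, get_image, job_done gives the robot as it stands.
- The arm moves only by the shell command python3 -m jog 'ROWS'. ROWS is JSON, a list of rows, each a list of 3 entries, a list of its own where there are three numbers: the shift along the world's x, y, z scaled (see below), then the turn, a rotation vector about the world's x, y, z scaled (see below), then the gripper's target within -1 to 1 (shut at 1, half-way at 0, fully open at -1). In form: [[[x, y, z], [wx, wy, wz], claw], ...]. A call has 1 to 20 rows; each row is the pose to reach, as a shift and turn from the pose commanded when the call began; what a row does not reach only later rows make up. The controller multiplies each number of a shift by 10 cm and each number of a turn by 120 degrees. A row lasts 1/10 s, in which the tool goes at most 50 mm and 8.59 degrees, less where a joint would pass 70% of its speed; a pose out of reach is approached as far as the arm can. A call with a number of a shift or a turn outside -1 to 1 is refused whole. A call with a gripper value outside its range is refused whole. The fingers move at their own pace and stop on an object; the grip force is fixed at half the most. Time passes only in rows, so rows that repeat a pose let the fingers close. It gives the time, the measured TCP pose, the force, the opening and the grip force at its end, in the units of the state.
- read_state(): the state, without advancing time (a new reading comes with each control period).
- get_image(name): name is "scene" or "top" or "wrist"; returns a dict with "frame" (384x512x3 uint8, red, green, blue), "range_z" (384x512 float32, mm along the optical axis (not along the pixel's ray), 0 where there is no reading), "fx", "fy", "cx", "cy" (pixels), "R" (3x3) and "t" (3): a world point X has camera coordinates R X + t. Camera axes: x right, y down, z forward; pixel columns grow to the right and rows downward; lengths in mm; the calibration is good to about 2 mm. The wrist camera is an equidistant fisheye: a pixel r from the principal point sees the ray r / f radians off the axis. A picture is of the moment at which its call begins.
- job_done(): hands the job in; it is judged then, once.
The state is a dict: "clock": time; "joints": joint angles; "joint_vel": joint speeds; "joint_efforts": joint torques, N m; "position": TCP position; "ee_rot": TCP orientation; "contact_force": force on the tool from outside, world axes, zero at the start; "wrist_torque": the same for the moment, N m; "gripper_width": finger opening in mm; "grasp_force": force on a finger pad.
Only numpy, scipy, OpenCV 4.12 (cv2) and the standard library are available. Lean on these libraries where they do the work, as an engineer would, in place of code of your own. Each camera call takes 0.05 s, during which the arm holds its last target. There are 200 camera calls.

TASK

Get the specimen jar ready for the microscope class: press its safety cap down against the spring, gently enough for the glass, turn it counter-clockwise while pressed and lift it off. Then set the cap down flat in the shallow white dish, right way up and without dropping it, and let go. Leave everything else on the table where it stands.

Things in the scene. Friction and masses are not known exactly. Their poses are not given: they have to be found in the camera images.
- cap: white ribbed push-and-turn safety cap on the amber jar: hollow, open below, 52 mm outside diameter, 44 mm tall, about 60 g. Origin: centre of its lower rim, 94 mm above the table while locked; z up along its axis, x along the raised bar on its top. To open: press it straight down, keep it pressed, turn counter-clockwise seen from above, lift off. Sits on the neck with 1 mm of play
- cap_top (a point): centre of the cap's flat top, 44 mm above its rim. A spring pushes the cap up with 5 N, and 0.6 N more per mm pressed. It can turn only near the bottom of its stroke, whose depth differs from jar to jar and cannot be seen: lugs inside clear 3 to 11 mm down, solid bottom 1.5 mm deeper (spring then 8 to 13 N). Press until the bottom is felt; 15 to 18 N is enough
- jar_neck (a point): point on the jar's axis at the cap's locked rim height, 94 mm up. Pressed down, the cap turns counter-clockwise from locked to a solid stop at 66 degrees; between 48 and 66 degrees (0.84 to 1.15 rad) its three lugs stand in open slots and it lifts straight off. Turned too little or pressed too little it stays locked. The spring stem ends 142 mm above the table once the cap is off
- jar: amber glass specimen jar, 72 mm diameter, in a dark round stand of 110 mm diameter fixed to the table. Shoulder 78 mm above the table. Glass: cap and jar must not press on each other with more than 28 N, downward or against the turning stop. Origin: centre of the stand's underside, on the table; z up; x points where the bar on the cap points while locked
- dish: shallow round white dish, 120 mm outside diameter, 14 mm tall, inner floor of about 108 mm diameter 4 mm above the table, loose, 300 g. Origin: centre of its underside
- slide_box: grey plastic slide box, 85 x 100 x 30 mm tall, loose bystander; origin: centre of underside
- plain_jar: small plain jar with an ordinary smooth lid, 48 mm diameter, 75 mm tall, loose bystander; origin: centre of underside
- beaker: clear plastic beaker, 60 mm diameter, 70 mm tall, loose bystander; origin: centre of underside
- dropper: small amber dropper bottle with black rubber bulb, 32 mm diameter, 81 mm tall, loose bystander; origin: centre of underside
- loupe: round stand loupe, 42 mm diameter, 30 mm tall, loose bystander; origin: centre of underside
- objective: steel microscope objective standing on its thread, 25 mm diameter, 38 mm tall, loose bystander; origin: centre of underside
There are look-alikes about, which are no part of the job. Leave any green or yellow look-alike of the cap alone.

How it is judged:
By the outcome, as a careful person would: the job done as asked, in the order asked, and still so for the second after the job is handed in, with the robot touching nothing.
It also fails if it takes over 72 s, if anything falls off the work surface, if the arm or the gripper's body presses on something with over 40 N, if the wrist force passes 120 N, or if a joint passes its speed limit or range.

## Working session

There is one attempt and no reset: what is moved stays moved. The work goes in short steps, Python scripts to look and compute and a shell command to move; the robot and the scene stay as the last step left them, time stands still between calls to the robot, and variables do not carry over. Pictures are saved under pics/ and viewed, at most 10 in all, crops included, and the job is handed in when it is done.

```bash
mkdir -p pics; ls; cat > h.py <<'E'
import numpy as np,cv2
from bench import read_state,get_image,job_done
def save(n,im): cv2.imwrite(f'pics/{n}.png',im[...,::-1])
def cloud(d):
    z=d['range_z'];v,u=np.mgrid[:z.shape[0],:z.shape[1]]
    P=np.stack([(u-d['cx'])/d['fx']*z,(v-d['cy'])/d['fy']*z,z],-1)
    W=(P-np.array(d['t']))@np.array(d['R']); W[z==0]=np.nan
    return W
E
python3 - <<'E'
from h import *
a=get_image('top');b=get_image('scene');np.savez('a.npz',**a);np.savez('b.npz',**b)
save('top',a['frame']);save('scene',b['frame'])
print(read_state());print(a['R'],a['t'],b['R'],b['t'])
E
```

```text
pics
{'clock': 0.1, 'joints': array([ 1.58954704e+00,  3.85427023e-01,  6.75414998e-03, -4.18830474e-04,
       -1.19396298e+00, -2.58548085e-01]), 'joint_vel': array([-1.43502265e-03, -1.94916669e-03,  4.62916410e-03,  2.69913361e-03,
       -5.96432037e-05,  3.47390572e-04]), 'joint_efforts': array([ 1.14620540e-03, -3.93325138e+01,  1.88928294e+01,  4.19796556e+00,
       -2.64126691e-03,  3.36944979e-06]), 'position': array([148.33641144, 606.61046417, 230.36186482]), 'ee_rot': array([ 9.92811079e-01, -1.19688252e-01, -6.56664723e-05,  9.37836475e-04]), 'contact_force': array([0.25204331, 0.4508067 , 0.07526026]), 'wrist_torque': array([0.04173908, 0.02602505, 0.00151562]), 'grasp_force': 0.0, 'gripper_width': 85.47953733119904}
[[-0.02618836 -0.99965335  0.0027093 ]
 [-0.99066101  0.02558982 -0.13392506]
 [ 0.1338093  -0.00619127 -0.99098776]] [ 31.11707772 579.25704204 770.04880039] [[-0.03075728  0.99945974 -0.01158547]
 [ 0.72072439  0.01414554 -0.69307739]
 [-0.69253906 -0.0296671  -0.72077008]] [ -22.50056818 -339.73377708 1207.15556601]
```

View pics/top.png

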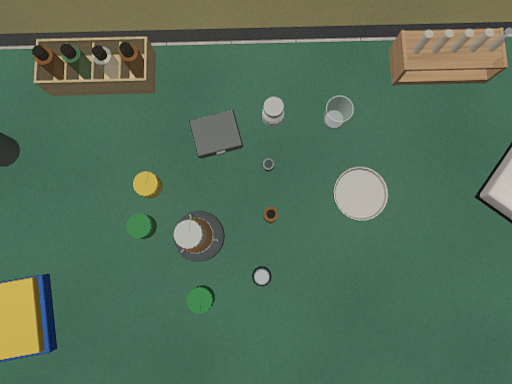

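View pics/scene.png

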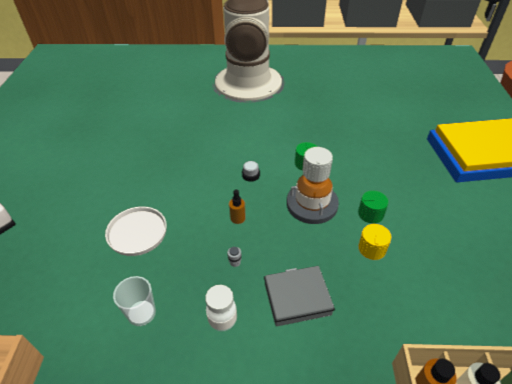

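The top view shows the white cap on the amber jar in its dark stand at (188,234). The look-alikes are green at (139,226) and (200,300) and yellow at (146,184). The plain jar's white lid at (273,107) is smooth and not on the stand, so (188,234) is the cap. The dish is at (360,194).

```bash
python3 - <<'E'
from h import *
for n in 'ab':
    d=dict(np.load(n+'.npz')); W=cloud(d); f=d['frame'].astype(int)
    near=f.min(-1)>110
    cap=near&(W[...,2]>128)&(W[...,2]<150)&(np.hypot(W[...,0]-W[234,188,0],W[...,1]-W[234,188,1])<60 if n=='a' else (np.hypot(W[...,0]-c0[0],W[...,1]-c0[1])<60))
    P=W[cap]; 
    c=(P.max(0)+P.min(0))/2
    (x,y),r=cv2.minEnclosingCircle(P[:,:2].astype(np.float32)); print(n,'cap',len(P),x,y,r,np.percentile(P[:,2],[5,50,95]))
    if n=='a': c0=(x,y); dc=W[194,360]
    m=(f.min(-1)>110)&(np.hypot(W[...,0]-dc[0],W[...,1]-dc[1])<90)&(W[...,2]<30)&(W[...,2]>-8)
    Q=W[m];(x,y),r=cv2.minEnclosingCircle(Q[:,:2].astype(np.float32)); print('dish',x,y,r,np.percentile(Q[:,2],[5,50,95]))
    st=(np.hypot(W[...,0]-c0[0],W[...,1]-c0[1])<75)&(W[...,2]>6)&(W[...,2]<40)
    Q=W[st];(x,y),r=cv2.minEnclosingCircle(Q[:,:2].astype(np.float32)); print('stand',x,y,r)
d=dict(np.load('a.npz'));W=cloud(d)
for u,v in [(139,226),(200,300),(146,184),(216,134),(268,164),(270,214),(262,276)]: print(u,v,W[v,u].round())
c=d['frame'][194:274,148:228];save('crop',cv2.resize(c,(560,560),interpolation=cv2.INTER_CUBIC))
E
```

```text
a cap 648 498.5671081542969 155.67929077148438 26.40801429748535 [135.11759504 137.45858953 139.45796224]
dish 583.876220703125 -204.2467041015625 63.196556091308594 [ 1.17403327  4.10612344 13.58737108]
stand 497.79510498046875 155.87448120117188 54.85817337036133
b cap 451 498.5730285644531 157.7432403564453 27.093244552612305 [132.44965106 138.72648529 140.35716073]
dish 575.8680419921875 -200.77748107910156 67.88104248046875 [ 2.64014534  4.94257408 14.4603964 ]
stand 499.90423583984375 157.92117309570312 54.81777572631836
139 226 [521. 275.  42.]
200 300 [366. 148.  44.]
146 184 [610. 262.  42.]
216 134 [720. 113.  28.]
268 164 [647.   1.  39.]
270 214 [536.   1.  79.]
262 276 [410.  20.  31.]
```

View pics/crop.png

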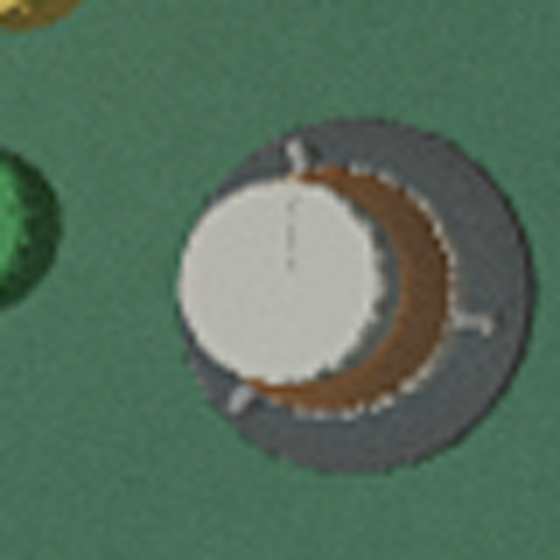

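The enlarged crop confirms the white ribbed cap on the amber jar. Its bar runs towards image-up, which is roughly world +x. The cap is at about (499,157) and the dish at about (582,-203). Moving above the cap.

```bash
R='s'; python3 -m jog '[[[0.39,-0.5,0],[0,0,0],-1],[[0.78,-1,0],[0,0,0],-1],[[0.78,-1,0],[0,0,0],-1]]' && python3 -m jog '[[[0.39,-0.5,0],[0,0,0],-1],[[0.78,-1,0],[0,0,0],-1],[[0.78,-1,0],[0,0,0],-1]]' && python3 -m jog '[[[0.39,-0.5,0],[0,0,0],-1],[[0.78,-1,0],[0,0,0],-1],[[0.78,-1,0],[0,0,0],-1]]' && python3 -m jog '[[[0.39,-0.5,0],[0,0,0],-1],[[0.78,-1,0],[0,0,0],-1],[[0.78,-1,0],[0,0,0],-1]]' && python3 -m jog '[[[0.39,-0.5,0],[0,0,0],-1],[[0.39,-0.5,0],[0,0,0],-1],[[0.39,-0.5,0],[0,0,0],-1],[[0.39,-0.5,0],[0,0,0],-1]]'
python3 - <<'E'
from h import *
s=read_state();print(s['joints'],s['position'])
d=get_image('wrist');np.savez('w.npz',**d);save('w',d['frame']);print(d['fx'],d['R'],d['t'])
E
```

```text
clock: 0.4
position: [227.5, 504.2, 230.8]
ee_rot: [0.993, -0.12, -0.0, 0.001]
contact_force: [1.3, 1.1, -0.8]
gripper_width: 85.4
grasp_force: 0.0
clock: 0.7
position: [305.5, 404.0, 231.0]
ee_rot: [0.993, -0.121, -0.0, 0.001]
contact_force: [-0.5, 0.1, 0.5]
gripper_width: 85.0
grasp_force: 0.0
clock: 1.0
position: [383.3, 304.2, 231.1]
ee_rot: [0.993, -0.121, -0.0, 0.0]
contact_force: [0.4, 1.0, 0.8]
gripper_width: 85.5
grasp_force: 0.0
clock: 1.3
position: [461.4, 204.4, 231.0]
ee_rot: [0.993, -0.121, -0.0, 0.0]
contact_force: [0.9, 0.5, -0.1]
gripper_width: 85.3
grasp_force: 0.0
clock: 1.7
position: [499.0, 157.2, 230.9]
ee_rot: [0.993, -0.12, -0.0, 0.0]
contact_force: [0.5, -0.8, -0.6]
gripper_width: 85.2
grasp_force: 0.0
[ 6.15311516e-01  2.12261542e-01 -2.39558422e-01 -4.41022539e-04
 -1.11984591e+00  7.15312852e-01] [498.99134066 157.16805283 230.89927047]
297.3186396354542 [[-2.36497719e-01 -9.71631765e-01 -7.36730177e-04]
 [-9.27853829e-01  2.25616889e-01  2.96958399e-01]
 [-2.88367995e-01  7.09135619e-02 -9.54890133e-01]] [270.60018967 389.27662712 512.07006369]
```

View pics/w.png

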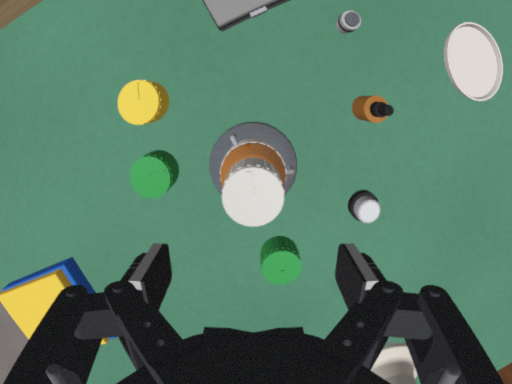

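The wrist view shows the cap's top disc around (253,195), between the open fingers. I'll cast that contour onto z=138, and the dish contour onto its rim plane in the top view.

```bash
python3 - <<'E'
from h import *
def fish(d,u,v,z):
    x=(u-d['cx'])/d['fx'];y=(v-d['cy'])/d['fy'];th=np.hypot(x,y);s=np.sin(th)/th
    r=np.array([x*s,y*s,np.cos(th)]);R=d['R'];C=-R.T@d['t'];w=R.T@r;return C+w*(z-C[2])/w[2]
d=dict(np.load('w.npz'));f=d['frame'].astype(int)
m=(f.min(-1)>185).astype(np.uint8);m[:,:215]=0;m[:,292:]=0;m[:160]=0;m[235:]=0
cs,_=cv2.findContours(m,0,1);c=max(cs,key=cv2.contourArea)[:,0]
P=np.array([fish(d,u,v,138)[:2] for u,v in c],np.float32);print('cap',c.min(0),c.max(0),cv2.fitEllipse(P),cv2.minEnclosingCircle(P))
d=dict(np.load('a.npz'));f=d['frame'].astype(int)
m=(f.min(-1)>95).astype(np.uint8);m[:,:325]=0;m[:,395:]=0;m[:160]=0;m[225:]=0
cs,_=cv2.findContours(m,0,1);c=max(cs,key=cv2.contourArea)[:,0]
R=d['R'];C=-R.T@d['t'];P=[]
for u,v in c:
    w=R.T@np.array([(u-d['cx'])/d['fx'],(v-d['cy'])/d['fy'],1]);P.append((C+w*(14-C[2])/w[2])[:2])
print('dish',cv2.fitEllipse(np.array(P,np.float32)))
E
```

```text
cap [222 168] [283 225] ((498.06842041015625, 157.61355590820312), (50.81717300415039, 51.36577224731445), 149.10231018066406) ((498.78802490234375, 157.48037719726562), 26.60054588317871)
dish ((582.9326782226562, -201.69203186035156), (118.89387512207031, 119.75060272216797), 79.90576171875)
```

```bash
python3 -m jog '[[[-0.006,0.003,-0.35],[0,0,0],-1],[[-0.006,0.003,-0.7],[0,0,0],-1],[[-0.006,0.003,-0.7],[0,0,0],-1]]' && python3 -m jog '[[[0,0,-0.2],[0,0,0],-1],[[0,0,-0.4],[0,0,0],-1],[[0,0,-0.54],[0,0,0],-1],[[0,0,-0.54],[0,0,0],-1]]'
```

```text
clock: 2.05
position: [495.0, 157.0, 157.2]
ee_rot: [0.993, -0.119, -0.004, 0.003]
contact_force: [-0.3, -1.1, -0.2]
gripper_width: 85.4
grasp_force: 0.0
clock: 2.45
position: [498.2, 158.0, 107.2]
ee_rot: [0.993, -0.119, -0.001, 0.001]
contact_force: [0.4, 0.8, 0.2]
gripper_width: 85.6
grasp_force: 0.0
```

```bash
python3 -m jog '[[[0,0,0],[0,0,0],0.3],[[0,0,0],[0,0,0],0.3],[[0,0,0],[0,0,0],0.3],[[0,0,0],[0,0,0],0.3],[[0,0,0],[0,0,0],0.3],[[0,0,0],[0,0,0],0.3],[[0,0,0],[0,0,0],0.3],[[0,0,0],[0,0,0],0.3],[[0,0,0],[0,0,0],0.3],[[0,0,0],[0,0,0],0.3]]' && python3 -m jog '[[[0,0,-0.01],[0,0,0],0.3],[[0,0,-0.02],[0,0,0],0.3],[[0,0,-0.02],[0,0,0],0.3],[[0,0,-0.02],[0,0,0],0.3]]'
```

```text
clock: 3.45
position: [499.5, 157.9, 107.8]
ee_rot: [0.993, -0.119, 0.001, -0.001]
contact_force: [-1.0, 0.9, 6.0]
gripper_width: 50.8
grasp_force: 61.4
clock: 3.85
position: [499.5, 157.9, 105.9]
ee_rot: [0.993, -0.119, 0.001, -0.0]
contact_force: [-1.4, 0.9, 6.4]
gripper_width: 50.8
grasp_force: 61.5
```

```bash
for i in 1; do python3 -m jog '[[[0,0,-0.01],[0,0,0],0.3],[[0,0,-0.015],[0,0,0],0.3],[[0,0,-0.015],[0,0,0],0.3]]'; done | grep -E 'pos|contact'; python3 -m jog '[[[0,0,-0.007],[0,0,0],0.3],[[0,0,-0.015],[0,0,0],0.3],[[0,0,-0.015],[0,0,0],0.3]]' | grep -E 'pos|contact'
```

```text
position: [499.5, 157.9, 104.5]
contact_force: [-1.2, 1.3, 6.4]
position: [499.5, 157.8, 103.2]
contact_force: [-1.9, 1.0, 8.3]
```

```bash
python3 -m jog '[[[0,0,-0.007],[0,0,0],0.3],[[0,0,-0.012],[0,0,0],0.3],[[0,0,-0.012],[0,0,0],0.3]]'| grep -E 'pos|contact'; python3 -m jog '[[[0,0,-0.005],[0,0,0],0.3],[[0,0,-0.01],[0,0,0],0.3],[[0,0,-0.01],[0,0,0],0.3]]' | grep -E 'pos|contact'
```

```text
position: [499.6, 157.9, 102.8]
contact_force: [-3.5, 1.4, 12.1]
position: [499.7, 157.9, 102.7]
contact_force: [-5.3, 0.2, 16.2]
```

```bash
python3 -m jog '[[[0,0,-0.005],[0,0,0],0.3],[[0,0,-0.01],[0,0,0],0.3],[[0,0,-0.01],[0,0,0],0.3]]' | grep -E 'pos|contact'
```

```text
position: [499.7, 157.8, 102.6]
contact_force: [-7.6, 1.4, 22.8]
```

Bottom felt about 5 mm down. I'll back off to about 17 N and start turning.

```bash
python3 -m jog '[[[-0.003,0,0.009],[0,0,0],0.3],[[-0.003,0,0.009],[0,0,0],0.3]]' | grep -E 'pos|contact'; python3 -m jog '[[[0,0,0],[0,0,0.04],0.3],[[0,0,0],[0,0,0.08],0.3],[[0,0,0],[0,0,0.12],0.3],[[0,0,0],[0,0,0.12],0.3]]';python3 -c "
from h import *
print(read_state()['wrist_torque'])"
```

```text
position: [499.6, 157.8, 102.7]
contact_force: [-4.5, -0.1, 16.7]
clock: 5.95
position: [500.3, 158.2, 102.7]
ee_rot: [1.0, 0.007, 0.002, -0.001]
contact_force: [-2.6, 1.0, 14.4]
gripper_width: 51.1
grasp_force: 62.4
[-0.06860126  0.80203834  0.08699668]
```

```bash
python3 -m jog '[[[0,0,-0.002],[0,0,0.04],0.3],[[0,0,-0.002],[0,0,0.08],0.3],[[0,0,-0.002],[0,0,0.12],0.3],[[0,0,-0.002],[0,0,0.16],0.3],[[0,0,-0.002],[0,0,0.2],0.3],[[0,0,-0.002],[0,0,0.2],0.3]]';python3 -c "
from h import *
print(read_state()['wrist_torque'])"
```

```text
clock: 6.55
position: [500.4, 158.5, 102.7]
ee_rot: [0.977, 0.215, 0.003, -0.0]
contact_force: [-3.4, 1.7, 16.6]
gripper_width: 50.9
grasp_force: 62.5
[0.20044746 0.95847679 0.10887035]
```

```bash
python3 -m jog '[[[0,0,0],[0,0,0.04],0.3],[[0,0,0],[0,0,0.08],0.3],[[0,0,0],[0,0,0.12],0.3],[[0,0,0],[0,0,0.155],0.3],[[0,0,0],[0,0,0.155],0.3],[[0,0,0],[0,0,0.155],0.3]]';python3 -c "
from h import *
print(read_state()['wrist_torque'])"
```

```text
clock: 7.15
position: [500.2, 158.9, 102.6]
ee_rot: [0.929, 0.37, 0.003, -0.0]
contact_force: [-3.7, 3.6, 16.3]
gripper_width: 50.6
grasp_force: 62.5
[0.70145211 1.29728    0.11176453]
```

```bash
python3 -m jog '[[[0,0,0.03],[0,0,0],0.3],[[0,0,0.06],[0,0,0],0.3],[[0,0,0.09],[0,0,0],0.3],[[0,0,0.12],[0,0,0],0.3],[[0,0,0.15],[0,0,0],0.3],[[0,0,0.15],[0,0,0],0.3]]'
```

```text
clock: 7.75
position: [498.8, 157.9, 114.7]
ee_rot: [0.93, 0.369, 0.0, -0.0]
contact_force: [0.8, 4.2, 1.6]
gripper_width: 50.7
grasp_force: 62.8
```

```bash
python3 -m jog '[[[0,0,0.15],[0,0,0],0.3],[[0,0,0.3],[0,0,0],0.3],[[0,0,0.5],[0,0,0],0.3],[[0,0,0.75],[0,0,0],0.3],[[0,0,0.95],[0,0,0],0.3],[[0,0,0.95],[0,0,0],0.3]]'
python3 - <<'E'
from h import *
s=get_image('scene')['frame'];w=get_image('wrist')['frame'];save('lift',np.vstack([s[60:260,150:400],cv2.resize(w,(250,188))]))
E
```

```text
clock: 8.35
position: [498.6, 156.9, 211.3]
ee_rot: [0.93, 0.368, 0.001, 0.0]
contact_force: [0.7, -0.3, -1.7]
gripper_width: 50.5
grasp_force: 64.5
```

View pics/lift.png

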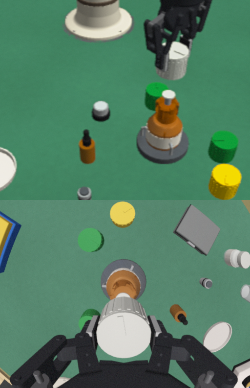

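The scene view shows the cap lifted clear and upright in the fingers, with the stem bare (about (168,97) in the crop). On to the dish.

```bash
python3 -m jog '[[[0.05,-0.25,0],[0,0,0],0.3],[[0.12,-0.55,0],[0,0,0],0.3],[[0.21,-0.9,0],[0,0,0],0.3]]' >/dev/null&& python3 -m jog '[[[0.1,-0.4,0],[0,0,0],0.3],[[0.21,-0.9,0],[0,0,0],0.3]]' >/dev/null && python3 -m jog '[[[0.1,-0.4,0],[0,0,0],0.3],[[0.21,-0.9,0],[0,0,0],0.3]]' >/dev/null&& python3 -m jog '[[[0.1,-0.35,0],[0,0,0],0.3],[[0.17,-0.65,0],[0,0,0],0.3],[[0.21,-0.89,0],[0,0,0],0.3],[[0.21,-0.89,0],[0,0,0],0.3],[[0.21,-0.89,0],[0,0,0],0.3]]'&& python3 -m jog '[[[0,0,-0.3],[0,0,0],0.3],[[0,0,-0.6],[0,0,0],0.3],[[0,0,-0.9],[0,0,0],0.3],[[0,0,-1],[0,0,0],0.3],[[0,0,-1],[0,0,0],0.3]]'&& python3 -m jog '[[[0,0,-0.2],[0,0,0],0.3],[[0,0,-0.4],[0,0,0],0.3],[[0,0,-0.55],[0,0,0],0.3],[[0,0,-0.65],[0,0,0],0.3],[[0,0,-0.65],[0,0,0],0.3],[[0,0,-0.65],[0,0,0],0.3]]'
python3 - <<'E'
from h import *
s=get_image('scene')['frame'];save('dish',cv2.resize(s[130:290,70:230],(560,560)))
E
```

```text
clock: 9.65
position: [580.5, -199.5, 207.3]
ee_rot: [0.93, 0.368, -0.002, -0.001]
contact_force: [-0.8, 0.1, -0.9]
gripper_width: 50.9
grasp_force: 64.5
clock: 10.15
position: [580.6, -198.3, 107.9]
ee_rot: [0.929, 0.369, -0.002, -0.001]
contact_force: [0.8, -0.2, -0.0]
gripper_width: 50.5
grasp_force: 64.5
clock: 10.75
position: [583.0, -199.3, 46.0]
ee_rot: [0.929, 0.369, 0.001, 0.001]
contact_force: [-0.5, -0.5, 0.1]
gripper_width: 50.4
grasp_force: 64.5
```

View pics/dish.png

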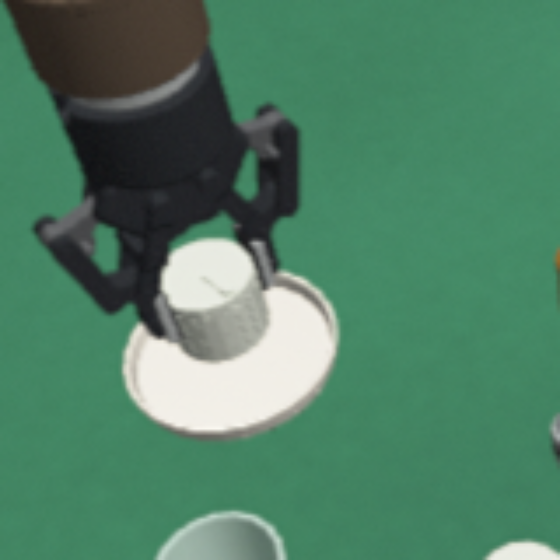

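The cap is upright above the dish, about 30 mm up, and the fingers are inside the rim. Lowering.

```bash
python3 -m jog '[[[0,-0.02,-0.1],[0,0,0],0.3],[[0,-0.02,-0.18],[0,0,0],0.3],[[0,-0.02,-0.24],[0,0,0],0.3],[[0,-0.02,-0.26],[0,0,0],0.3],[[0,-0.02,-0.26],[0,0,0],0.3]]'|grep -E 'pos|cont';  python3 -m jog '[[[0,0,-0.007],[0,0,0],0.3],[[0,0,-0.014],[0,0,0],0.3],[[0,0,-0.014],[0,0,0],0.3]]'|grep -E 'pos|cont'
```

```text
position: [581.5, -201.3, 19.6]
contact_force: [-3.8, 0.4, 6.7]
position: [581.5, -201.3, 19.5]
contact_force: [-5.5, 3.5, 12.6]
```

```bash
python3 -m jog '[[[0,0,0.014],[0,0,0],0.3],[[0,0,0.014],[0,0,0],0.3],[[0,0,0.014],[0,0,0],-0.5],[[0,0,0.014],[0,0,0],-0.5],[[0,0,0.014],[0,0,0],-0.5],[[0,0,0.014],[0,0,0],-0.5],[[0,0,0.014],[0,0,0],-0.5],[[0,0,0.014],[0,0,0],-0.5],[[0,0,0.014],[0,0,0],-0.5]]'; python3 -m jog '[[[0,0,0.1],[0,0,0],-0.5],[[0,0,0.3],[0,0,0],-0.5],[[0,0,0.6],[0,0,0],-0.5],[[0,0,0.95],[0,0,0],-0.5],[[0,0,0.95],[0,0,0],-0.5],[[0,0,0.95],[0,0,0],-0.5]]'; python3 -m jog '[[[-0.3,0,0.3],[0,0,0],-0.5],[[-0.6,0,0.6],[0,0,0],-0.5],[[-1,0,0.9],[0,0,0],-0.5],[[-1,0,0.9],[0,0,0],-0.5]]'
python3 - <<'E'
from h import *
s=get_image('scene');W=cloud(s);save('end',np.hstack([s['frame'][130:330,70:345]]))
m=(W[...,2]>43)&(W[...,2]<60)&(np.hypot(W[...,0]-583,W[...,1]+202)<60)&(s['frame'].min(-1)>120)
Q=W[m];print(len(Q),Q.mean(0),np.percentile(Q[:,2],[5,95]))
E
```

```text
clock: 12.5
position: [582.0, -201.3, 18.7]
ee_rot: [0.93, 0.369, -0.0, -0.0]
contact_force: [0.4, -0.7, -0.3]
gripper_width: 63.9
grasp_force: 0.0
clock: 13.1
position: [582.5, -201.2, 115.6]
ee_rot: [0.93, 0.369, 0.001, 0.001]
contact_force: [0.2, -0.2, -0.8]
gripper_width: 63.9
grasp_force: 0.0
clock: 13.5
position: [479.7, -201.6, 207.5]
ee_rot: [0.93, 0.368, 0.002, 0.001]
contact_force: [0.7, -0.2, -0.7]
gripper_width: 64.2
grasp_force: 0.0
471 [ 582.59813102 -200.56883635   48.33638901] [45.5164282  50.65069246]
```

View pics/end.png

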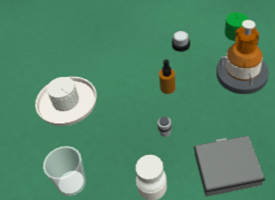

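The cap stands flat in the dish at (63,93) in the crop, top at about 48 mm, right way up. The other things are where they were.

```bash
python3 -c "
from bench import job_done
print(job_done())"
```

```text
the job is handed in; nothing more can be done
None
```

The safety cap was pressed (peak reading 22.8 N, under the 28 N glass limit), turned about 57° counter-clockwise, lifted off and set flat and right way up in the white dish, then released; the job is handed in at about 14 s on the robot clock.

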